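Make up the washer arbor and sort out the marked washers

ROBOT

A 6-joint arm with a two-finger parallel gripper is mounted at the origin on the work surface. World frame = base frame: x ahead of the robot, y to its left, z up, the work surface at z = 0. Lengths are in m, angles in rad, forces in N, time in s.
With the tool pointing down it reaches from about 0.3 to 0.75 m from the base axis. Payload 8.5 kg.
Tool frame: the origin (TCP) lies at the very end of the fingers, on their centre line; the grasp point (between the pads) lies 19 mm behind it; y points along the fingers, x is the direction in which the jaws open and shut, and the axes are right-handed (so a half turn about y gives the same grasp; the last joint's range is limited). The gripper opens to 85 mm and grips with 20 to 120 N. Pads are 22 mm wide; open, the fingers measure 114 mm over their backs; the gripper's body (76 mm by 85 mm) begins 54 mm behind the grasp point. The pads swing forward as they close: fully open they stand 13 mm farther back than shut.
Start: joints at [0.966, 0.381, 1.297, -0, 1.464, -0.215], TCP at [0.209, 0.509, 0.231] pointing down, gripper open.
Joint ranges: [-3.11, 3.11], [-0.89, 2.33], [0.22, 2.48], [-1.42, 4.56], [0.17, 2.85], [-2.88, 2.88]. Speed limits (rad/s): [2.39, 2.39, 3.14, 3.14, 3.14, 3.14].

INTERFACE

Orientations are given as a unit quaternion [w, x, y, z].
In Python, from bench import * gives the robot as it stands.
- The arm moves only by the tool drive_tool, never from a script. Its argument "targets" is a list of rows, each a list of 3 entries, a list of its own where there are three numbers: the shift along the tool's x, y, z in m, then the turn, a rotation vector about the tool's x, y, z in rad, then the finger opening in m, from 0 to 0.0854. In form: [[[dx, dy, dz], [ax, ay, az], gripper], ...]. A call has 1 to 20 rows; each row shifts and turns the commanded pose from where the row before left it, along the tool's axes as they then stand; what a row does not reach is not made up. A row lasts 1/8 s, in which the tool goes at most 62.5 mm and 10.7 degrees, less where a joint would pass 70% of its speed; a pose out of reach is approached as far as the arm can. A call is refused whole if a number of a shift passes 0.0625 or a number of a turn 0.188, either way. A call with a gripper value outside its range is refused whole. The fingers move at their own pace and stop on an object; the grip force is fixed at half the most. Time passes only in rows, so rows that do not move let the fingers close. It gives the time, the measured TCP pose, the force and the opening at its end, in the units of the state.
- observe(): the state, without advancing time (a new reading comes with each control period).
- get_image(name): name is "side" or "top"; returns a dict with "image" (420x560x3 uint8, red, green, blue), "K" (3x3 intrinsics, pixels), "dist" ([k1, k2, p1, p2, k3] as OpenCV has them; the pictures are not rectified), "view" (4x4, takes a point from world to camera coordinates). Camera axes: x right, y down, z forward; pixel columns grow to the right and rows downward; lengths in m; the calibration is good to about 2 mm. A picture is of the moment at which its call begins. There is no depth.
- finish_job(): hands the job in, once; it reports no verdict.
The state is a dict: "t": time; "joint_positions": joint angles; "dq": joint speeds; "joint_efforts": joint torques, N m; "eef_pos": TCP position; "ee_rot": TCP orientation; "contact_force": force on the tool from outside, world axes, zero at the start; "moment": the same for the moment, N m; "finger_gap": finger opening in m.
Only numpy, scipy, OpenCV 4.12 (cv2) and the standard library are available. Lean on these libraries where they do the work, as an engineer would, in place of code of your own. Each camera call takes 0.05 s, during which the arm holds its last target. There are 200 camera calls.

TASK

Make up the stack on the upright bolt: first the steel spacer, down on the base plate, then every bare copper washer on the bench (two or three), then the black bushing on top, each resting fully down on the one below. Put the painted washers that got mixed in, whenever you like, into the tray of their own colour, and leave the other things on the bench where they are.

Things in the scene. Friction and masses are not known exactly. Their poses are not given: they have to be found in the camera images.
- spacer: Steel spacer ring, 40 mm outer diameter, 16 mm high, 18 mm hole, about 70 g; origin at its middle (8 mm above its underside), z along the hole. Stands on the bench at the start.
- bushing: Black plastic bushing, 34 mm outer diameter, 20 mm high, 18 mm hole, about 25 g; origin at its middle (10 mm above its underside), z along the hole. Stands on the bench at the start.
- copper1: Flat bare copper-coloured washer, 46 mm outer diameter, 10 mm thick, 18 mm centre hole, about 120 g; origin at its middle (centre of the hole, 5 mm above its underside), z along the hole. Lies flat on the bench at the start. May be absent (2 or 3 copper, 1 or 2 blue and 1 or 2 yellow are there).
- copper2: Flat bare copper-coloured washer, 46 mm outer diameter, 10 mm thick, 18 mm centre hole, about 120 g; origin at its middle (centre of the hole, 5 mm above its underside), z along the hole. Lies flat on the bench at the start. May be absent (2 or 3 copper, 1 or 2 blue and 1 or 2 yellow are there).
- copper3: Flat bare copper-coloured washer, 46 mm outer diameter, 10 mm thick, 18 mm centre hole, about 120 g; origin at its middle (centre of the hole, 5 mm above its underside), z along the hole. Lies flat on the bench at the start. May be absent (2 or 3 copper, 1 or 2 blue and 1 or 2 yellow are there).
- blue1: Flat blue-painted washer, 46 mm outer diameter, 10 mm thick, 18 mm centre hole, about 120 g; origin at its middle (centre of the hole, 5 mm above its underside), z along the hole. Lies flat on the bench at the start. May be absent (2 or 3 copper, 1 or 2 blue and 1 or 2 yellow are there).
- blue2: Flat blue-painted washer, 46 mm outer diameter, 10 mm thick, 18 mm centre hole, about 120 g; origin at its middle (centre of the hole, 5 mm above its underside), z along the hole. Lies flat on the bench at the start. May be absent (2 or 3 copper, 1 or 2 blue and 1 or 2 yellow are there).
- yellow1: Flat yellow-painted washer, 46 mm outer diameter, 10 mm thick, 18 mm centre hole, about 120 g; origin at its middle (centre of the hole, 5 mm above its underside), z along the hole. Lies flat on the bench at the start. May be absent (2 or 3 copper, 1 or 2 blue and 1 or 2 yellow are there).
- yellow2: Flat yellow-painted washer, 46 mm outer diameter, 10 mm thick, 18 mm centre hole, about 120 g; origin at its middle (centre of the hole, 5 mm above its underside), z along the hole. Lies flat on the bench at the start. May be absent (2 or 3 copper, 1 or 2 blue and 1 or 2 yellow are there).
- bolt_foot (a point): Foot of the arbor's bolt: on the bolt's axis, on top of its black base plate (90 x 90 mm, 15 mm high, fixed to the bench, turned with this frame). The upright steel bolt is 14 mm in diameter and 60 mm tall above this point; its top 8 mm taper to 6 mm. z points up the bolt.
- blue_tray: Blue open plastic tray fixed to the bench, 150 (its x) x 130 (its y) x 35 mm high outside, walls and floor 4 mm thick; origin at the centre of its underside. Blue washers go in here.
- yellow_tray: Yellow open plastic tray fixed to the bench, 150 (its x) x 130 (its y) x 35 mm high outside, walls and floor 4 mm thick; origin at the centre of its underside. Yellow washers go in here.
- weight: Bystander: small red weight with a knob, 30 mm in diameter, 36 mm high, standing among the parts; origin at the centre of its underside.
- oil: Bystander: bottle with a red cap, 56 mm in diameter, 150 mm high; origin at the centre of its underside.
- jar: Bystander: amber jar, 64 mm in diameter, 80 mm high; origin at the centre of its underside.
- tape: Bystander: roll of brown tape, 90 mm in diameter, 24 mm high, lying flat; origin at the centre of its underside.
- cup: Bystander: steel cup, 72 mm in diameter, 75 mm high; origin at the centre of its underside.
Not all that is in view belongs to the job. What is shaped like the blue2 but pink is not meant. What is shaped like the yellow1 but pink is not meant.

How it is judged:
On the way, in this order (a step that is already met when the one before it is completed fails the run):
1. the spacer is on the bolt, down on the base plate (horizontal distance between spacer and bolt_foot below 0.005 m and z of spacer in the frame of bolt_foot between 0.004 and 0.0115 m), for 0.2 s.
2. all the copper washers present are on the bolt, down on top of the spacer (all of step 1 and horizontal distance between each of copper1, copper2, copper3 and bolt_foot below 0.005 m and z of copper1 in the frame of bolt_foot between 0.016 and 0.046 m and z of copper2 in the frame of bolt_foot between 0.016 and 0.046 m and z of copper3 in the frame of bolt_foot between 0.016 and 0.046 m), for 0.2 s.
3. the bushing is on the bolt, down on top of the copper washers (all of step 2 and horizontal distance between bushing and bolt_foot below 0.005 m and z of bushing in the frame of bolt_foot between 0.041 and 0.061 m), for 0.2 s.
At the end, for the whole second after the job is handed in: Spacer, copper washers and bushing are on the bolt in that order, within 5 mm of its axis and seated to about 4 mm; every blue washer lies in the blue tray and every yellow one in the yellow tray, below the rim; all at rest (all of step 3 and x of blue1 in the frame of blue_tray between -0.068 and 0.068 m and y of blue1 in the frame of blue_tray between -0.058 and 0.058 m and z of blue1 in the frame of blue_tray between 0 and 0.033 m and x of blue2 in the frame of blue_tray between -0.068 and 0.068 m and y of blue2 in the frame of blue_tray between -0.058 and 0.058 m and z of blue2 in the frame of blue_tray between 0 and 0.033 m and x of yellow1 in the frame of yellow_tray between -0.068 and 0.068 m and y of yellow1 in the frame of yellow_tray between -0.058 and 0.058 m and z of yellow1 in the frame of yellow_tray between 0 and 0.033 m and x of yellow2 in the frame of yellow_tray between -0.068 and 0.068 m and y of yellow2 in the frame of yellow_tray between -0.058 and 0.058 m and z of yellow2 in the frame of yellow_tray between 0 and 0.033 m and linear speed of each of spacer, bushing, copper1, copper2, copper3, blue1, blue2, yellow1, yellow2 below 0.02 m/s); the robot touches nothing.
It fails at once if a bystander (weight, bottle, jar, tape or cup) is shifted by more than 5 cm (distance of any of weight, oil, jar, tape, cup from where it was at the start of the episode above 0.05 m).
Of copper1, copper2, copper3 only 2 to 3 are there at a start; the rules pass over those that are not, and their reading is None.
Of blue1, blue2 only 1 to 2 are there at a start; the rules pass over those that are not, and their reading is None.
Of yellow1, yellow2 only 1 to 2 are there at a start; the rules pass over those that are not, and their reading is None.
At some moment in a run one of bushing, copper1, copper2, copper3, blue1, blue2, yellow1, yellow2 may be knocked a few centimetres aside while the robot is not near it.
Once in a run the grip may slacken for a moment while it holds something.
It also fails if it takes over 210 s, if anything falls off the work surface, if the arm or the gripper's body presses on something with over 40 N, if the wrist force passes 120 N, or if a joint passes its speed limit or range.

## Working session

There is one attempt and no reset: what is moved stays moved. The work goes in short steps, Python scripts to look and compute and a tool call to move; the robot and the scene stay as the last step left them, time stands still between calls to the robot, and variables do not carry over. Pictures are saved under pics/ and viewed, about 12 in all and at most 16, crops included, and the job is handed in when it is done.

Besides the shell and the picture viewer there is one more tool, called after ">>>" in YAML: its name, and indented under it one key for each argument. drive_tool: Moves the arm, as the interface text tells. Its arguments: {"type":"object","properties":{"targets":{"type":"array"}},"required":["targets"]}

```bash
mkdir -p pics
python3 - <<'E'
from bench import *
import cv2,numpy as np
print(observe())
for n in("top","side"):
    d=get_image(n); cv2.imwrite(f"pics/{n}0.png",cv2.cvtColor(d["image"],cv2.COLOR_RGB2BGR)); print(n,d["K"],d["dist"],d["view"])
E
```

```text
{'t': 0.0, 'joint_positions': array([ 9.65718229e-01,  3.81194741e-01,  1.29830902e+00, -1.69046072e-05,
        1.46361012e+00, -2.15275728e-01]), 'dq': array([-0.00102545, -0.00096153, -0.00074424,  0.00272817, -0.00060534,
       -0.00091338]), 'joint_efforts': array([ 1.06088823e-04, -4.48455799e+01, -2.31276494e+01, -2.91106362e-04,
        4.84747463e-03,  4.00439797e-05]), 'eef_pos': array([0.20881308, 0.50847787, 0.23069619]), 'ee_rot': array([-0.58716504,  0.58757031,  0.39320079, -0.39419727]), 'contact_force': array([-0.64675721,  0.37791313,  0.31510951]), 'moment': array([ 0.0140299 , -0.04476284, -0.04177809]), 'finger_gap': 0.08558927914172004}
top [[487.01951971   0.         274.93339542]
 [  0.         487.01951971 209.27629881]
 [  0.           0.           1.        ]] [0.01280427 0.         0.         0.         0.        ] [[ 0.0262958  -0.99956217  0.01356436 -0.02972638]
 [-0.98859608 -0.02801521 -0.14796261  0.52501481]
 [ 0.14827784 -0.00951888 -0.98889993  1.11933506]
 [ 0.          0.          0.          1.        ]]
side [[486.02872939   0.         283.04288156]
 [  0.         486.02872939 203.64297673]
 [  0.           0.           1.        ]] [0.04193073 0.         0.         0.         0.        ] [[ 0.93926066 -0.34308919 -0.00890023 -0.50406643]
 [-0.18867402 -0.49451498 -0.8484439   0.14451402]
 [ 0.28669064  0.79858922 -0.52921048  1.10399514]
 [ 0.          0.          0.          1.        ]]
```

View pics/top0.png

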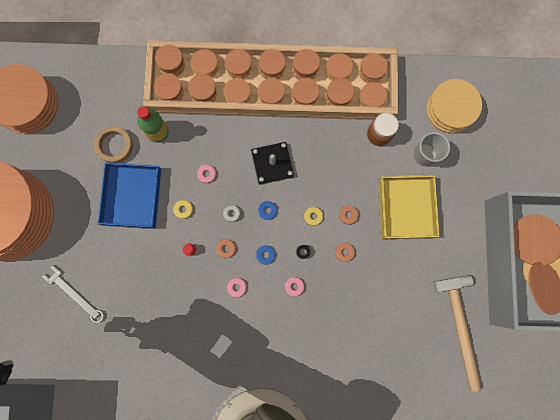

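View pics/side0.png

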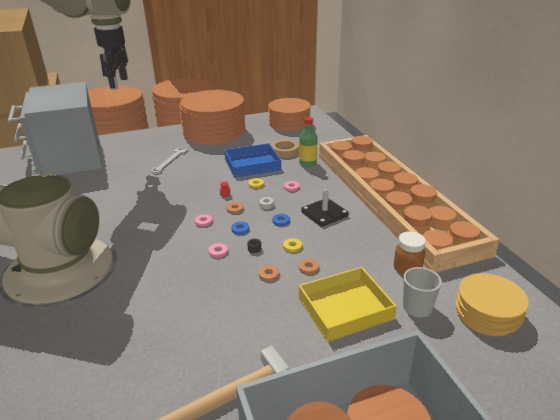

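```bash
cat > h.py <<'E'
from bench import *
import cv2,numpy as np
from scipy.spatial.transform import Rotation as R
# hue lo,hi, Smin, Vmin, Vmax ; plane = mid height (silhouette centre ~ projected body centre)
COL={"copper":(5,15,95,60,230),"blue":(100,125,130,50,256),"yellow":(22,32,140,80,256),"pink":(160,178,50,120,256)}
def px2w(d,uv,z):
    n=cv2.undistortPoints(np.array([[uv]],float),d["K"],np.array(d["dist"]))[0,0]
    V=d["view"];Rm=V[:3,:3];c=-Rm.T@V[:3,3];r=Rm.T@np.array([n[0],n[1],1.]);return c+r*(z-c[2])/r[2]
def w2px(d,p):
    V=d["view"];return cv2.projectPoints(np.array([p],float),cv2.Rodrigues(V[:3,:3])[0],V[:3,3],d["K"],np.array(d["dist"]))[0][0,0]
def blobs(d,name,z=.005,amin=60,amax=900):
    hsv=cv2.cvtColor(d["image"],cv2.COLOR_RGB2HSV);l,h,s,v,V=COL[name]
    m=cv2.inRange(hsv,(l,s,v),(h,256,V));out=[]
    for c in cv2.findContours(m,cv2.RETR_EXTERNAL,cv2.CHAIN_APPROX_NONE)[0]:
        hull=cv2.convexHull(c);a=cv2.contourArea(hull)
        if amin<a<amax and len(c)>5:
            e=cv2.fitEllipse(c);w=px2w(d,e[0],z);out.append((np.round(e[0],1),int(a),np.round(w[:2],4)))
    return [o for o in out if .25<np.hypot(*o[2])<.8 and abs(o[2][1])<.4]
def save(d,n,box=None,k=1):
    i=cv2.cvtColor(d["image"],cv2.COLOR_RGB2BGR)
    if box: i=i[box[1]:box[3],box[0]:box[2]]
    cv2.imwrite(f"pics/{n}.png",cv2.resize(i,None,fx=k,fy=k,interpolation=cv2.INTER_CUBIC))
E
python3 - <<'E'
from h import *
o=observe();M=R.from_quat(o["ee_rot"],scalar_first=True).as_matrix();print(np.round(M,4))
for n in("top","side"):
    d=get_image(n)
    for c in COL:
        for b in blobs(d,c): print(n,c,*b)
    if n=="top": save(d,"top_crop",(150,130,370,300),3.5)
    else: save(d,"side_crop",(180,160,380,300),4)
E
```

```text
[[ 3.80e-01 -7.00e-04 -9.25e-01]
 [ 9.25e-01 -1.00e-03  3.80e-01]
 [-1.20e-03 -1.00e+00  3.00e-04]]
top copper [344.7 252. ] 260 [ 0.431  -0.1873]
top copper [225.2 248.2] 260 [0.4323 0.1019]
top copper [348.5 214.4] 257 [ 0.5232 -0.1963]
top copper [125.  149.7] 103 [0.6698 0.3601]
top blue [265.3 254.4] 243 [0.4198 0.0047]
top blue [267.3 209.8] 235 [0.5288 0.003 ]
top yellow [313.3 215.7] 237 [ 0.5176 -0.11  ]
top yellow [182.7 209. ] 60 [0.5251 0.2096]
top yellow [182.7 209. ] 221 [0.5251 0.2096]
top yellow [156.1 130.1] 247 [0.7225 0.2865]
top pink [236. 287.] 272 [0.3404 0.0724]
top pink [293.9 286.2] 278 [ 0.346  -0.0661]
top pink [205.8 173.3] 256 [0.6159 0.1574]
side copper [268.6 272.7] 239 [ 0.4332 -0.19  ]
side copper [308.6 265.9] 228 [ 0.525  -0.1995]
side copper [408.6 258.2] 749 [ 0.749  -0.2541]
side copper [234.6 207.5] 139 [0.434  0.0974]
side copper [384.7 214.2] 438 [ 0.7918 -0.0742]
side blue [239.8 227.5] 148 [0.4215 0.0014]
side blue [280.6 219.3] 138 [ 5.298e-01 -1.000e-04]
side yellow [292.4 245. ] 179 [ 0.5188 -0.1137]
side yellow [255.7 182.9] 95 [0.5266 0.2047]
side pink [217.7 250. ] 222 [ 0.3476 -0.0698]
side pink [203.4 220. ] 174 [0.3429 0.0678]
side pink [291.2 185.8] 127 [0.6173 0.1518]
```

View pics/top_crop.png

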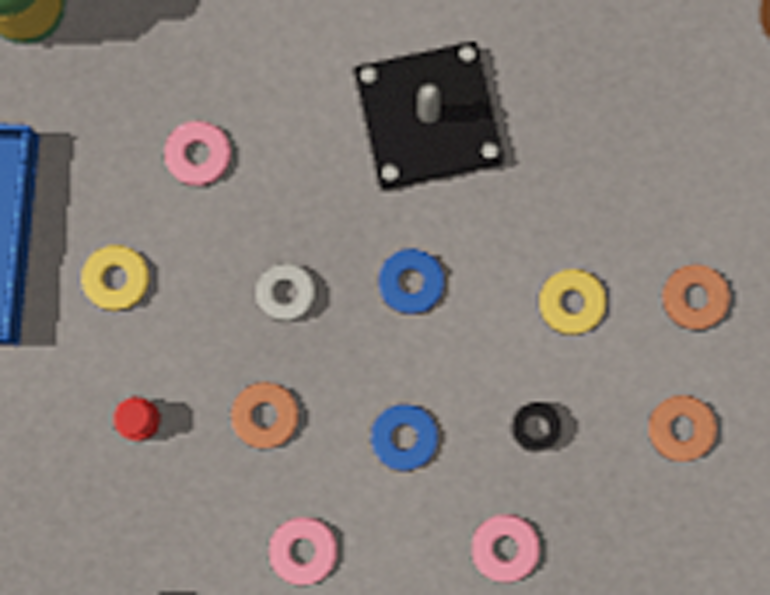

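View pics/side_crop.png

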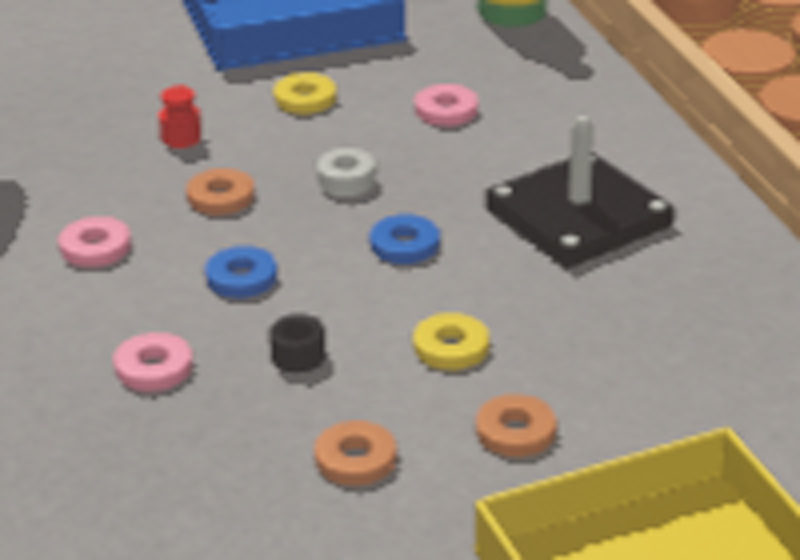

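```bash
cat >> h.py <<'E'
def gray(d,dark,z,amin,amax,guess=None):
    hsv=cv2.cvtColor(d["image"],cv2.COLOR_RGB2HSV)
    m=cv2.inRange(hsv,(0,0,0),(180,256,55)) if dark else cv2.inRange(hsv,(0,0,160),(180,45,256));out=[]
    for c in cv2.findContours(m,cv2.RETR_EXTERNAL,cv2.CHAIN_APPROX_NONE)[0]:
        a=cv2.contourArea(cv2.convexHull(c))
        if amin<=a<amax and len(c)>4:
            (u,v),_=cv2.minEnclosingCircle(c) if a<40 else cv2.fitEllipse(c)[:2]
            x,y,w,h=cv2.boundingRect(c);p=px2w(d,(u,v),z)
            if guess is None or np.hypot(*(p[:2]-guess))<.12: out.append((np.round((u,v),1),int(a),(x,y,w,h),np.round(p[:2],4)))
    return out
E
python3 - <<'E'
from h import *
for n in("top","side"):
    d=get_image(n)
    print(n,"spacer",gray(d,0,.008,60,400,(.52,.09)))
    print(n,"bush",gray(d,1,.010,50,600,(.43,-.09)))
    print(n,"plate",gray(d,1,.012,600,3000,(.64,-.01)))
    print(n,"screws/bolt",gray(d,0,.016,2,200,(.64,-.01)))
for z,p in((.075,(272.3,155.3)),(.015,(272.4,162.2))):print(px2w(get_image("top"),p,z))
for z,p in((.075,(325.6,190)),(.015,(324.9,210.4))):print(px2w(get_image("side"),p,z))
d=get_image("top")
for p in((130,196),(410,207),(160,165),(100,227),(101,165),(155,228),(382,178),(437,176),(385,238),(440,238)):print(p,px2w(d,p,.035))
print(px2w(d,(189,250),.02))
E
```

```text
top spacer [(array([230.6, 212.9]), 178, (223, 206, 16, 15), array([0.5183, 0.0922]))]
top bush [(array([303.1, 251.2]), 126, (297, 245, 13, 13), array([ 0.4298, -0.0862]))]
top plate [(array([272.2, 162.7]), 1268, (252, 142, 42, 42), array([ 0.6458, -0.0059]))]
top screws/bolt [(array([260.7, 179. ]), 5, (259, 178, 4, 3), array([0.6031, 0.0213])), (array([289.5, 172.5]), 5, (288, 172, 4, 3), array([ 0.6214, -0.049 ])), (array([272., 156.]), 3, (271, 155, 3, 3), array([ 0.6618, -0.0049])), (array([254.5, 150.5]), 4, (253, 150, 4, 3), array([0.6744, 0.0387])), (array([282.7, 145. ]), 5, (281, 144, 4, 3), array([ 0.6905, -0.0305]))]
side spacer []
side bush [(array([254.2, 248.5]), 67, (248, 245, 13, 8), array([ 0.4279, -0.1009]))]
side plate []
side screws/bolt [(array([323.5, 232.5]), 3, (322, 232, 4, 2), array([ 0.6025, -0.107 ])), (array([351.5, 227.5]), 6, (349, 227, 6, 3), array([ 0.6757, -0.112 ])), (array([332.5, 230.8]), 34, (329, 227, 8, 8), array([ 0.6259, -0.1084])), (array([339., 227.]), 7, (336, 226, 7, 3), array([ 0.6479, -0.0991]))]
[ 0.6479302  -0.00550343  0.075     ]
[ 0.64636195 -0.00628551  0.015     ]
[ 0.6479993  -0.01334912  0.075     ]
[ 0.64722059 -0.0160958   0.015     ]
(130, 196) [0.54848305 0.33099236 0.035     ]
(410, 207) [ 0.54095192 -0.33882637  0.035     ]
(160, 165) [0.6263129  0.26441694 0.035     ]
(100, 227) [0.47230869 0.39607974 0.035     ]
(101, 165) [0.62203417 0.4055162  0.035     ]
(155, 228) [0.47349001 0.26687862 0.035     ]
(382, 178) [ 0.60999979 -0.27207672  0.035     ]
(437, 176) [ 0.61877821 -0.40536219  0.035     ]
(385, 238) [ 0.46478412 -0.27829138  0.035     ]
(440, 238) [ 0.4684386  -0.40902992  0.035     ]
[0.42466089 0.18650493 0.02      ]
```

>>> drive_tool:
  targets:
    - [[0,0,0],[0,-0.13,0],0.062]
    - [[0,0,0],[0,-0.13,0],0.062]
    - [[0,0,0],[0,-0.131,0],0.062]
    - [[-0.042,0,-0.031],[0,0,0],0.062]
    - [[-0.042,0,-0.031],[0,0,0],0.062]
    - [[-0.042,0,-0.031],[0,0,0],0.062]
    - [[-0.042,0,-0.031],[0,0,0],0.062]
    - [[-0.042,0,-0.031],[0,0,0],0.062]
    - [[-0.042,0,-0.031],[0,0,0],0.062]
    - [[-0.042,0,-0.031],[0,0,0],0.062]
    - [[-0.042,0,-0.031],[0,0,0],0.062]
    - [[-0.042,0,-0.031],[0,0,0],0.062]
    - [[-0.042,0,-0.031],[0,0,0],0.062]
    - [[0,0.04,0],[0,0,0],0.062]
    - [[0,0.04,0],[0,0,0],0.062]
    - [[0,0.0,0],[0,0,0],0.062]

```text
t: 2.55
eef_pos: [0.5183, 0.089, 0.1494]
ee_rot: [0.501, -0.498, -0.499, 0.502]
contact_force: [-0.3, 0.1, 0.8]
finger_gap: 0.062
```

>>> drive_tool:
  targets:
    - [[0.001,0.05,-0.001],[0,0,0],0.062]
    - [[0,0.05,0],[0,0,0],0.062]
    - [[0,0.03,0],[0,0,0],0.062]
    - [[0,0.013,0],[0,0,0],0.062]
    - [[0,0,0],[0,0,0],0.062]
    - [[0,0,0],[0,0,0],0.03]
    - [[0,0,0],[0,0,0],0.03]
    - [[0,0,0],[0,0,0],0.03]
    - [[0,0,0],[0,0,0],0.03]
    - [[0,0,0],[0,0,0],0.03]

```text
t: 3.8
eef_pos: [0.5215, 0.0901, 0.0105]
ee_rot: [-0.499, 0.501, 0.501, -0.499]
contact_force: [-1.8, -0.1, 11.5]
finger_gap: 0.0356
```

Run:
```python
from h import *
d=get_image("side");save(d,"s1",(200,120,360,240),5);print(observe()["finger_gap"],observe()["contact_force"])
```

```text
0.03624262102124263 [-2.30491548 -0.25441309 11.33959911]
```

View pics/s1.png

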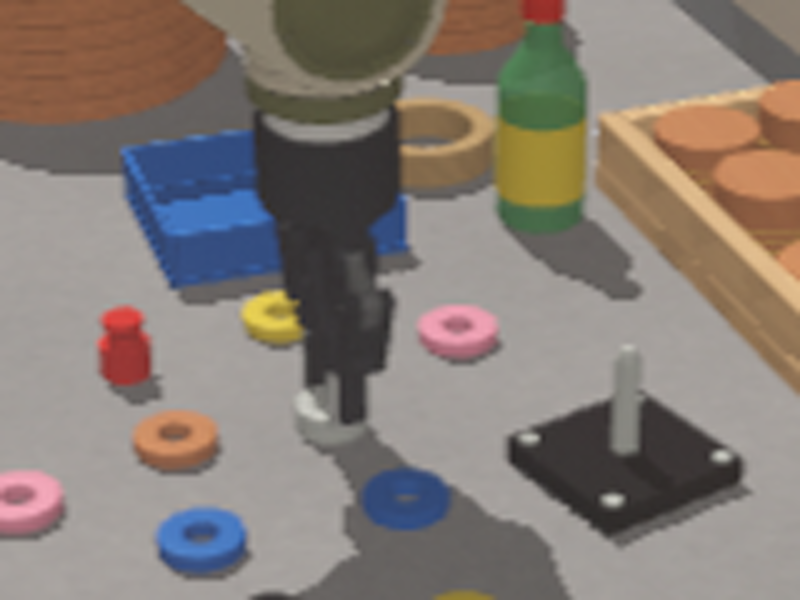

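>>> drive_tool:
  targets:
    - [[0,-0.01,0],[0,0,0],0.03]
    - [[0,-0.03,0],[0,0,0],0.03]
    - [[0,-0.03,0],[0,0,0],0.03]
    - [[0,-0.03,0],[0,0,0],0.03]
    - [[0,0,0],[0,0,0],0.03]

```text
t: 4.47
eef_pos: [0.5216, 0.0901, 0.111]
ee_rot: [-0.498, 0.501, 0.502, -0.499]
contact_force: [-0.1, -0.5, -1.3]
finger_gap: 0.0359
```

Run:
```python
from h import *
d=get_image("side");save(d,"s2",(220,110,340,200),6);o=observe();print(o["finger_gap"],o["contact_force"],o["eef_pos"])
```

```text
0.03547785143228883 [-0.07960631 -0.28535958 -0.1613162 ] [0.52074873 0.09012952 0.10932336]
```

View pics/s2.png

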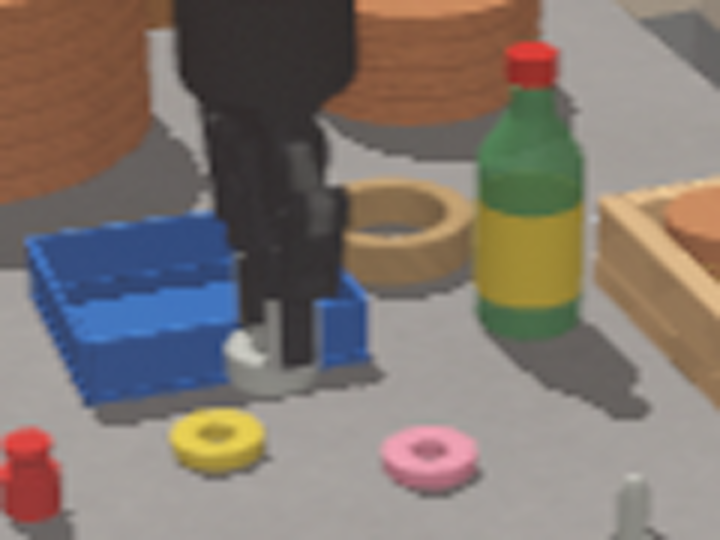

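>>> drive_tool:
  targets:
    - [[-0.025,-0.012,-0.032],[0,0,0],0.03]
    - [[-0.024,0,-0.032],[0,0,0],0.03]
    - [[-0.024,0,-0.032],[0,0,0],0.03]
    - [[-0.024,0,-0.033],[0,0,0],0.03]
    - [[0,0,0],[0,0,0],0.03]
    - [[0,0,0],[0,0,0],0.03]

```text
t: 5.28
eef_pos: [0.6487, -0.0064, 0.1191]
ee_rot: [0.501, -0.499, -0.5, 0.501]
contact_force: [1.1, 0.8, -1.5]
finger_gap: 0.0361
```

Run:
```python
from h import *
a=get_image("side");b=get_image("top");o=observe();print(o["finger_gap"],o["contact_force"],o["eef_pos"])
A=cv2.resize(cv2.cvtColor(a["image"],4)[140:230,275:375],None,fx=4,fy=4,interpolation=2)
B=cv2.resize(cv2.cvtColor(b["image"],4)[110:200,225:325],None,fx=4,fy=4,interpolation=2)
cv2.imwrite("pics/c1.png",np.hstack([A,B]))
```

```text
0.03588582934046435 [ 0.12255296 -0.02977116 -0.1217192 ] [ 0.64878892 -0.00597881  0.11996505]
```

View pics/c1.png

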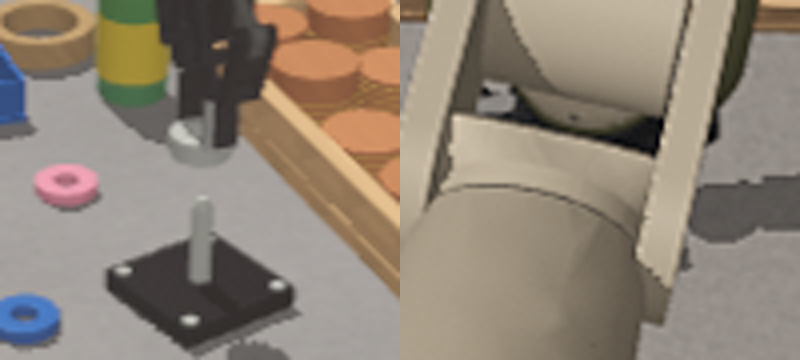

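>>> drive_tool:
  targets:
    - [[-0.001,0.02,-0.0015],[0,0,0],0.03]
    - [[0,0.01,0],[0,0,0],0.03]
    - [[0,0.01,0],[0,0,0],0.03]
    - [[0,0.006,0],[0,0,0],0.03]
    - [[0,0,0],[0,0,0],0.03]

```text
t: 6.0
eef_pos: [0.651, -0.0077, 0.0741]
ee_rot: [0.5, -0.5, -0.5, 0.5]
contact_force: [0.2, -0.2, -0.7]
finger_gap: 0.0361
```

>>> drive_tool:
  targets:
    - [[0,0.015,0],[0,0,0],0.03]
    - [[0,0.015,0],[0,0,0],0.03]
    - [[0,0.012,0],[0,0,0],0.03]
    - [[0,0.005,0],[0,0,0],0.03]
    - [[0,0,0],[0,0,0],0.03]
    - [[0,0,0],[0,0,0],0.03]

```text
t: 6.75
eef_pos: [0.6514, -0.0078, 0.0278]
ee_rot: [-0.499, 0.5, 0.5, -0.5]
contact_force: [0.5, 0.1, 0.3]
finger_gap: 0.0369
```

>>> drive_tool:
  targets:
    - [[0,0,0],[0,0,0],0.052]
    - [[0,0,0],[0,0,0],0.052]
    - [[0,0,0],[0,0,0],0.062]
    - [[0,-0.03,0],[0,0,0],0.062]
    - [[0,-0.03,0],[0,0,0],0.062]
    - [[0,-0.04,0],[0,0,0],0.062]
    - [[0.027,0,0.055],[0,0,0],0.062]
    - [[0.027,0,0.054],[0,0,0],0.062]
    - [[0.027,0,0.054],[0,0,0],0.062]
    - [[0.027,0,0.055],[0,0,0],0.062]
    - [[0,0,0],[0,0,0],0.062]
    - [[0,0,0],[0,0,0],0.062]

```text
t: 8.25
eef_pos: [0.4338, 0.0999, 0.1278]
ee_rot: [-0.499, 0.5, 0.501, -0.5]
contact_force: [0.2, -0.1, -0.4]
finger_gap: 0.0619
```

```bash
cat >> h.py <<'E'
def scan():
    for n in("top","side"):
        d=get_image(n)
        for c in("copper","blue","yellow"): print(n,c,[tuple(b[2].tolist()) for b in blobs(d,c) if b[2][0]<.6])
    o=observe();print(np.round(o["eef_pos"],4),round(o["finger_gap"],4),np.round(o["contact_force"],1))
E
python3 - <<'E'
from h import *
scan()
a=get_image("side")
A=cv2.resize(cv2.cvtColor(a["image"],4)[120:300,190:370],None,fx=3,fy=3,interpolation=2)
b=get_image("top")
B=cv2.resize(cv2.cvtColor(b["image"],4)[130:220,225:325],None,fx=4,fy=4,interpolation=2)
cv2.imwrite("pics/c2.png",np.hstack([A[:360],B])[:, :800])
E
```

```text
top copper [(0.431, -0.1868), (0.5231, -0.1962)]
top blue [(0.4198, 0.0049), (0.5289, 0.0031)]
top yellow [(0.5178, -0.111)]
side copper [(0.433, -0.1899), (0.525, -0.1995), (0.4341, 0.0973)]
side blue [(0.4212, 0.0011), (0.5298, -0.0001)]
side yellow [(0.5187, -0.1137), (0.5264, 0.2046)]
[0.4342 0.0995 0.1274] 0.0618 [-0.1 -0.3 -0.2]
```

View pics/c2.png

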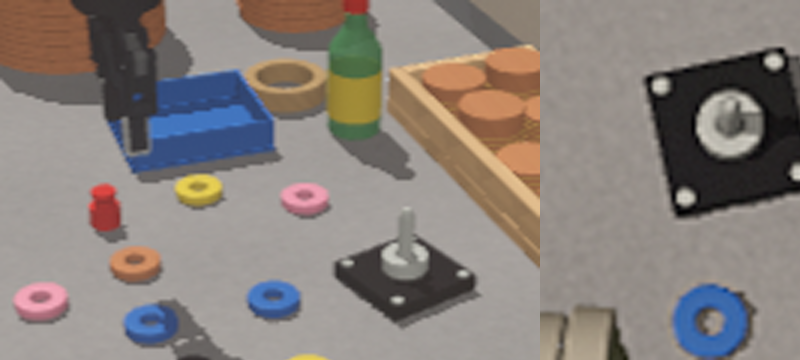

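>>> drive_tool:
  targets:
    - [[0,0.05,0.001],[0,0,0],0.055]
    - [[0,0.05,0],[0,0,0],0.055]
    - [[0,0.018,0],[0,0,0],0.055]
    - [[0,0.006,0],[0,0,0],0.055]
    - [[0,0,0],[0,0,0],0.055]
    - [[0,0,0],[0,0,0],0.055]

```text
t: 9.2
eef_pos: [0.4326, 0.0999, 0.0041]
ee_rot: [-0.499, 0.5, 0.501, -0.5]
contact_force: [-0.1, -0.2, -0.1]
finger_gap: 0.0549
```

>>> drive_tool:
  targets:
    - [[0,0.003,0],[0,0,0],0.055]
    - [[0,0,0],[0,0,0],0.055]
    - [[0,0,0],[0,0,0],0.03]
    - [[0,0,0],[0,0,0],0.03]
    - [[0,0,0],[0,0,0],0.03]
    - [[0,0,0],[0,0,0],0.03]

```text
t: 9.95
eef_pos: [0.4321, 0.1, 0.0011]
ee_rot: [-0.499, 0.5, 0.5, -0.5]
contact_force: [-2.8, -0.3, 11.9]
finger_gap: 0.0424
```

>>> drive_tool:
  targets:
    - [[0,-0.02,0],[0,0,0],0.03]
    - [[0,-0.045,0],[0,0,0],0.03]
    - [[0,-0.045,0],[0,0,0],0.03]
    - [[-0.027,0,-0.054],[0,0,0],0.03]
    - [[-0.027,0,-0.054],[0,0,0],0.03]
    - [[-0.027,0,-0.054],[0,0,0],0.03]
    - [[-0.026,0,-0.054],[0,0,0],0.03]
    - [[0,0,0],[0,0,0],0.03]
    - [[0,0,0],[0,0,0],0.03]

```text
t: 11.08
eef_pos: [0.6473, -0.0065, 0.1096]
ee_rot: [0.5, -0.499, -0.5, 0.501]
contact_force: [-0.9, 1.1, -1.5]
finger_gap: 0.0424
```

```bash
cat >> h.py <<'E'
def held(name,z0=.005,B=(.649,-.007)):
    """held washer: image columns in side view vs bolt axis continued to the washer's height (z of TCP + z0)"""
    d=get_image("side");o=observe();p=o["eef_pos"];hz=p[2]+z0
    hsv=cv2.cvtColor(d["image"],cv2.COLOR_RGB2HSV);c=w2px(d,[p[0],p[1],hz])
    l,h,s,v,V=COL[name];m=cv2.inRange(hsv,(l,s,30),(h,256,V));x0,y0=int(c[0])-18,int(c[1])-12
    n,_,st,_=cv2.connectedComponentsWithStats(m[y0:y0+26,x0:x0+36]);i=1+np.argmax(st[1:,4]);x,y,w,hh,a=st[i]
    f=[np.round(w2px(d,[p[0]+sx,p[1]-.0,hz]),1) for sx in(-.023,.023)]
    print("tcp",np.round(p,4),"gap",round(o["finger_gap"],4),"F",np.round(o["contact_force"],1))
    print("washer cols",x0+x,x0+x+w-1,"mid",x0+x+(w-1)/2,"rows",y0+y,y0+y+hh-1,"area",a,"| tcp px",np.round(c,1),"bolt@h px",np.round(w2px(d,[*B,hz]),1),"bolt tip px",np.round(w2px(d,[*B,.075]),1))
E
python3 - <<'E'
from h import *
held("copper")
E
```

```text
tcp [ 0.6471 -0.0061  0.1101] gap 0.0424 F [ 0.3  0.2 -0.2]
washer cols 317 325 mid 321.0 rows 171 181 area 70 | tcp px [324.7 175. ] bolt@h px [325.5 175. ] bolt tip px [324.9 188.8]
```

>>> drive_tool:
  targets:
    - [[-0.001,0.02,-0.0005],[0,0,0],0.03]
    - [[0,0.01,0],[0,0,0],0.03]
    - [[0,0.01,0],[0,0,0],0.03]
    - [[0,0.005,0],[0,0,0],0.03]
    - [[0,0,0],[0,0,0],0.03]

```text
t: 11.75
eef_pos: [0.6485, -0.0077, 0.0652]
ee_rot: [0.5, -0.5, -0.5, 0.5]
contact_force: [0.5, -1.0, -0.9]
finger_gap: 0.0426
```

>>> drive_tool:
  targets:
    - [[0,0.012,0],[0,0,0],0.03]
    - [[0,0.012,0],[0,0,0],0.03]
    - [[0,0.006,0],[0,0,0],0.03]
    - [[0,0,0],[0,0,0],0.03]
    - [[0,0,0],[0,0,0],0.03]

```text
t: 12.38
eef_pos: [0.6489, -0.0078, 0.0356]
ee_rot: [-0.499, 0.5, 0.5, -0.5]
contact_force: [0.1, -1.1, -1.7]
finger_gap: 0.0427
```

>>> drive_tool:
  targets:
    - [[0,0,0],[0,0,0],0.055]
    - [[0,0,0],[0,0,0],0.062]
    - [[0,0,0],[0,0,0],0.062]
    - [[0,-0.03,0],[0,0,0],0.062]
    - [[0,-0.055,0],[0,0,0],0.062]
    - [[-0.036,0,0.0434],[0,0,0],0.062]
    - [[-0.036,0,0.0434],[0,0,0],0.062]
    - [[-0.036,0,0.0434],[0,0,0],0.062]
    - [[-0.036,0,0.0434],[0,0,0],0.062]
    - [[-0.037,0,0.0434],[0,0,0],0.055]
    - [[0,0,0],[0,0,0],0.055]
    - [[0,0,0],[0,0,0],0.055]

```text
t: 13.88
eef_pos: [0.4322, -0.189, 0.1206]
ee_rot: [-0.5, 0.5, 0.5, -0.5]
contact_force: [-0.6, 0.6, -0.2]
finger_gap: 0.055
```

```bash
cat >> h.py <<'E'
def stack():
    for n in("top","side"):
        d=get_image(n)
        for c in("copper",): print("stack",n,[(b[0].tolist(),b[1],px2w(d,b[0],.036).round(4)[:2].tolist()) for b in blobs(d,c,amin=20) if .6<b[2][0]<.72 and abs(b[2][1])<.1])
E
python3 - <<'E'
from h import *
scan();stack()
E
```

```text
top copper [(0.5318, -0.1853)]
top blue [(0.4199, 0.0046), (0.5288, 0.003)]
top yellow [(0.5176, -0.11), (0.5253, 0.2092)]
side copper [(0.4331, -0.19), (0.525, -0.1995)]
side blue [(0.4215, 0.0012), (0.537, -0.006), (0.512, 0.365)]
side yellow [(0.5188, -0.1137)]
[ 0.4326 -0.1884  0.1204] 0.0551 [-0.3  0.4 -0.6]
stack top [([272.1, 158.5], 286, [0.6503, -0.0053])]
stack side [([325.5, 202.3], 146, [0.6505, -0.0107])]
```

>>> drive_tool:
  targets:
    - [[0,0.05,0],[0,0,0],0.055]
    - [[0,0.05,0],[0,0,0],0.055]
    - [[0,0.014,0],[0,0,0],0.055]
    - [[0,0.005,0],[0,0,0],0.055]
    - [[0,0,0],[0,0,0],0.055]
    - [[0,0,0],[0,0,0],0.03]
    - [[0,0,0],[0,0,0],0.03]
    - [[0,0,0],[0,0,0],0.03]
    - [[0,0,0],[0,0,0],0.03]

```text
t: 15.2
eef_pos: [0.4323, -0.189, 0.0028]
ee_rot: [-0.499, 0.5, 0.501, -0.5]
contact_force: [-1.2, 2.1, 8.7]
finger_gap: 0.0425
```

>>> drive_tool:
  targets:
    - [[0,-0.02,0],[0,0,0],0.03]
    - [[0,-0.045,0],[0,0,0],0.03]
    - [[0,-0.05,0],[0,0,0],0.03]
    - [[0.0364,0,-0.0432],[0,0,0],0.03]
    - [[0.0364,0,-0.0432],[0,0,0],0.03]
    - [[0.0364,0,-0.0432],[0,0,0],0.03]
    - [[0.0364,0,-0.0432],[0,0,0],0.03]
    - [[0.0364,0,-0.0432],[0,0,0],0.03]
    - [[0,0,0],[0,0,0],0.03]
    - [[0,0,0],[0,0,0],0.03]

```text
t: 16.45
eef_pos: [0.6471, -0.0068, 0.1166]
ee_rot: [0.5, -0.5, -0.5, 0.501]
contact_force: [0.3, -0.3, -1.6]
finger_gap: 0.0424
```

Run:
```python
from h import *
held("copper",.003)
```

```text
tcp [ 0.6469 -0.0073  0.1167] gap 0.0427 F [-0.5 -1.1 -0.9]
washer cols 317 325 mid 321.0 rows 169 179 area 77 | tcp px [324.9 173.6] bolt@h px [325.6 173.4] bolt tip px [324.9 188.8]
```

>>> drive_tool:
  targets:
    - [[0,0.02,-0.001],[0,0,0],0.03]
    - [[0,0.014,0],[0,0,0],0.03]
    - [[0,0.008,0],[0,0,0],0.03]
    - [[0,0.006,0],[0,0,0],0.03]
    - [[0,0,0],[0,0,0],0.03]

```text
t: 17.12
eef_pos: [0.6485, -0.0068, 0.0682]
ee_rot: [0.5, -0.5, -0.5, 0.5]
contact_force: [0.7, -0.4, -0.5]
finger_gap: 0.0424
```

>>> drive_tool:
  targets:
    - [[0,0.01,0],[0,0,0],0.03]
    - [[0,0.007,0],[0,0,0],0.03]
    - [[0,0.002,0],[0,0,0],0.03]
    - [[0,0,0],[0,0,0],0.03]

```text
t: 17.62
eef_pos: [0.6486, -0.0067, 0.0492]
ee_rot: [0.5, -0.5, -0.5, 0.5]
contact_force: [0.5, 1.0, -0.9]
finger_gap: 0.042
```

>>> drive_tool:
  targets:
    - [[0,0.003,0],[0,0,0],0.03]
    - [[0,0,0],[0,0,0],0.055]
    - [[0,0,0],[0,0,0],0.062]
    - [[0,0,0],[0,0,0],0.062]
    - [[0,-0.03,0],[0,0,0],0.062]
    - [[0,-0.045,0],[0,0,0],0.062]
    - [[-0.0478,0,0.0312],[0,0,0],0.062]
    - [[-0.0478,0,0.0312],[0,0,0],0.062]
    - [[-0.0478,0,0.0312],[0,0,0],0.062]
    - [[-0.0478,0,0.0312],[0,0,0],0.055]
    - [[0,0,0],[0,0,0],0.055]
    - [[0,0,0],[0,0,0],0.055]

```text
t: 19.12
eef_pos: [0.5242, -0.1979, 0.1215]
ee_rot: [-0.5, 0.5, 0.5, -0.5]
contact_force: [0.2, 0.3, -0.2]
finger_gap: 0.0547
```

Run:
```python
from h import *
scan();stack()
```

```text
top copper []
top blue [(0.4198, 0.0049), (0.5289, 0.0031)]
top yellow [(0.5189, -0.1079), (0.5254, 0.209)]
side copper [(0.525, -0.1995)]
side blue [(0.4215, 0.0014), (0.53, 0.0)]
side yellow [(0.5188, -0.1136), (0.5266, 0.2047)]
[ 0.5246 -0.1971  0.1214] 0.0546 [-0.3 -0.1  0.2]
stack top [([271.7, 158.3], 297, [0.6508, -0.0043])]
stack side [([331.2, 201.8], 45, [0.6654, -0.0137])]
```

>>> drive_tool:
  targets:
    - [[-0.001,0.05,0],[0,0,0],0.055]
    - [[0,0.05,0],[0,0,0],0.055]
    - [[0,0.014,0],[0,0,0],0.055]
    - [[0,0.005,0],[0,0,0],0.055]
    - [[0,0,0],[0,0,0],0.055]
    - [[0,0,0],[0,0,0],0.03]
    - [[0,0,0],[0,0,0],0.03]
    - [[0,0,0],[0,0,0],0.03]
    - [[0,0,0],[0,0,0],0.03]

```text
t: 20.45
eef_pos: [0.5249, -0.1994, 0.0046]
ee_rot: [-0.498, 0.501, 0.501, -0.5]
contact_force: [-0.9, 2.1, 9.8]
finger_gap: 0.0417
```

>>> drive_tool:
  targets:
    - [[0,-0.02,0],[0,0,0],0.03]
    - [[0,-0.045,0],[0,0,0],0.03]
    - [[0,-0.055,0],[0,0,0],0.03]
    - [[0.0478,0,-0.031],[0,0,0],0.03]
    - [[0.0478,0,-0.031],[0,0,0],0.03]
    - [[0.0478,0,-0.031],[0,0,0],0.03]
    - [[0.0478,0,-0.031],[0,0,0],0.03]
    - [[0,0,0],[0,0,0],0.03]
    - [[0,0,0],[0,0,0],0.03]

```text
t: 21.58
eef_pos: [0.6476, -0.0079, 0.1229]
ee_rot: [0.499, -0.5, -0.5, 0.5]
contact_force: [0.3, 0.1, -1.0]
finger_gap: 0.0415
```

Run:
```python
from h import *
held("copper",.003)
```

```text
tcp [ 0.6475 -0.0085  0.1229] gap 0.0417 F [-0.4 -0.1 -0.5]
washer cols 317 328 mid 322.5 rows 168 178 area 88 | tcp px [325.4 171.6] bolt@h px [325.7 171.2] bolt tip px [324.9 188.8]
```

>>> drive_tool:
  targets:
    - [[0.001,0.02,-0.001],[0,0,0],0.03]
    - [[0,0.014,0],[0,0,0],0.03]
    - [[0,0.008,0],[0,0,0],0.03]
    - [[0,0.005,0],[0,0,0],0.03]
    - [[0,0,0],[0,0,0],0.03]

```text
t: 22.25
eef_pos: [0.6488, -0.0069, 0.0753]
ee_rot: [0.5, -0.5, -0.5, 0.5]
contact_force: [0.4, 0.4, -1.7]
finger_gap: 0.0415
```

>>> drive_tool:
  targets:
    - [[0,0.008,0],[0,0,0],0.03]
    - [[0,0.004,0],[0,0,0],0.03]
    - [[0,0,0],[0,0,0],0.03]

```text
t: 22.62
eef_pos: [0.6486, -0.0067, 0.0629]
ee_rot: [0.5, -0.499, -0.5, 0.5]
contact_force: [0.3, -0.6, -1.4]
finger_gap: 0.0415
```

>>> drive_tool:
  targets:
    - [[0,0.004,0],[0,0,0],0.03]
    - [[0,0,0],[0,0,0],0.03]
    - [[0,0,0],[0,0,0],0.055]
    - [[0,0,0],[0,0,0],0.062]
    - [[0,0,0],[0,0,0],0.062]
    - [[0,-0.03,0],[0,0,0],0.062]
    - [[0,-0.035,0],[0,0,0],0.062]
    - [[-0.0203,0,0.0545],[0,0,0],0.062]
    - [[-0.0203,0,0.0545],[0,0,0],0.062]
    - [[-0.0203,0,0.0545],[0,0,0],0.062]
    - [[-0.0203,0,0.0545],[0,0,0],0.05]
    - [[0,0,0],[0,0,0],0.05]
    - [[0,0,0],[0,0,0],0.05]

```text
t: 24.25
eef_pos: [0.4317, -0.0885, 0.1248]
ee_rot: [-0.499, 0.5, 0.5, -0.5]
contact_force: [-0.2, 0.2, 1.3]
finger_gap: 0.0497
```

Run:
```python
from h import *
scan();stack()
a=get_image("side")
A=cv2.resize(cv2.cvtColor(a["image"],4)[150:290,200:360],None,fx=5,fy=5,interpolation=2)
cv2.imwrite("pics/c3.png",A[:600])
```

```text
top copper []
top blue [(0.4234, 0.0109), (0.5289, 0.0031)]
top yellow [(0.5254, 0.2085)]
side copper []
side blue [(0.4215, 0.0014), (0.53, 0.0), (0.4974, 0.3576)]
side yellow [(0.5189, -0.1137)]
[ 0.432  -0.0882  0.1245] 0.0501 [-0.6  0.2  0.7]
stack top [([271.7, 157.7], 310, [0.6522, -0.0043])]
stack side [([325.1, 199.3], 254, [0.6557, 0.0033])]
```

View pics/c3.png

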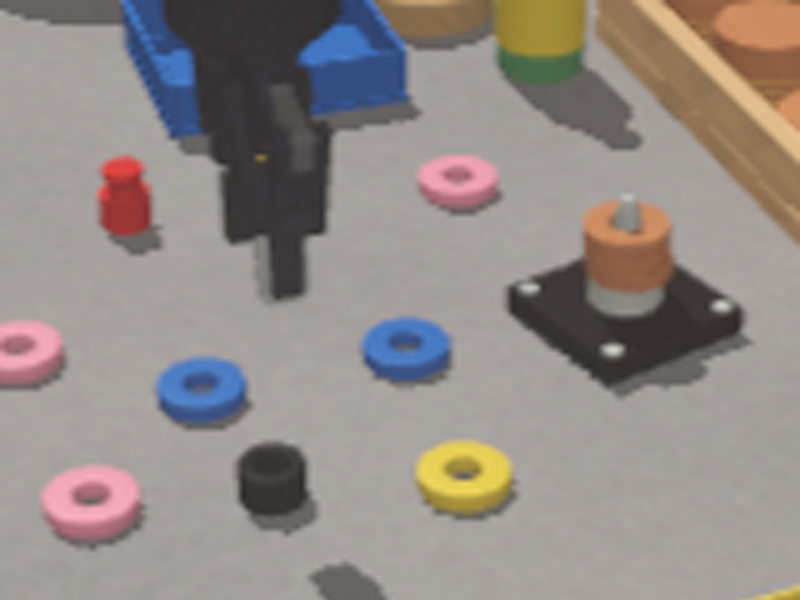

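>>> drive_tool:
  targets:
    - [[0,0.05,0.001],[0,0,0],0.05]
    - [[0,0.045,0],[0,0,0],0.05]
    - [[0,0.018,0],[0,0,0],0.05]
    - [[0,0.003,0],[0,0,0],0.05]
    - [[0,0,0],[0,0,0],0.05]
    - [[0,0,0],[0,0,0],0.02]
    - [[0,0,0],[0,0,0],0.02]
    - [[0,0,0],[0,0,0],0.02]
    - [[0,0,0],[0,0,0],0.02]

```text
t: 25.62
eef_pos: [0.4305, -0.0884, 0.0095]
ee_rot: [-0.499, 0.501, 0.501, -0.5]
contact_force: [-0.9, 0.5, 8.1]
finger_gap: 0.0308
```

>>> drive_tool:
  targets:
    - [[0,-0.02,0],[0,0,0],0.02]
    - [[0,-0.045,0],[0,0,0],0.02]
    - [[0,-0.05,0],[0,0,0],0.02]
    - [[0.0203,0,-0.0545],[0,0,0],0.02]
    - [[0.0203,0,-0.0545],[0,0,0],0.02]
    - [[0.0203,0,-0.0545],[0,0,0],0.02]
    - [[0.0203,0,-0.0545],[0,0,0],0.02]
    - [[0,0,0],[0,0,0],0.02]
    - [[0,0,0],[0,0,0],0.02]

```text
t: 26.75
eef_pos: [0.6472, -0.0067, 0.1235]
ee_rot: [0.5, -0.5, -0.5, 0.501]
contact_force: [-0.3, -1.0, 0.1]
finger_gap: 0.0304
```

Run:
```python
from h import *
a=get_image("side");o=observe();print(o["eef_pos"],o["finger_gap"],o["contact_force"])
A=cv2.resize(cv2.cvtColor(a["image"],4)[150:240,280:380],None,fx=6,fy=6,interpolation=2)
cv2.imwrite("pics/c4.png",A)
```

```text
[ 0.64691075 -0.00702305  0.12370733] 0.03045578536751258 [-1.00124407 -0.28256718  0.68230025]
```

View pics/c4.png

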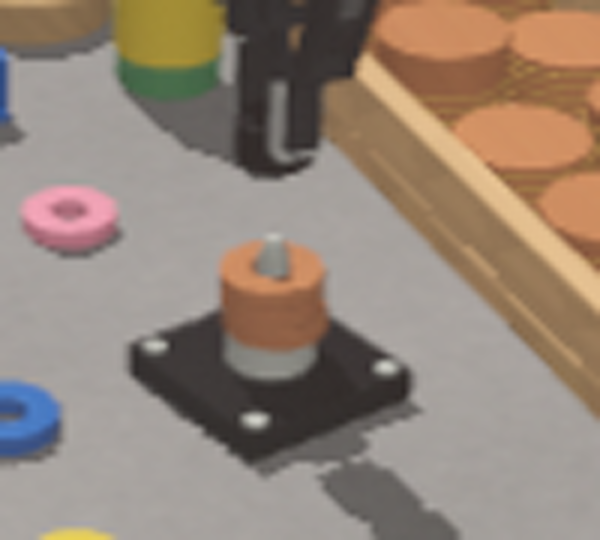

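>>> drive_tool:
  targets:
    - [[0,0.02,-0.001],[0,0,0],0.02]
    - [[0,0.012,0],[0,0,0],0.02]
    - [[0,0.008,0],[0,0,0],0.02]
    - [[0,0.004,0],[0,0,0],0.02]
    - [[0,0.003,0],[0,0,0],0.02]
    - [[0,0,0],[0,0,0],0.02]

```text
t: 27.55
eef_pos: [0.6488, -0.0067, 0.0764]
ee_rot: [-0.5, 0.5, 0.5, -0.5]
contact_force: [-0.7, -0.1, 0.4]
finger_gap: 0.0308
```

>>> drive_tool:
  targets:
    - [[0,0.003,0],[0,0,0],0.02]
    - [[0,0.002,0],[0,0,0],0.02]
    - [[0,0,0],[0,0,0],0.02]
    - [[0,0,0],[0,0,0],0.02]

```text
t: 28.05
eef_pos: [0.6488, -0.0068, 0.0714]
ee_rot: [-0.5, 0.5, 0.5, -0.5]
contact_force: [-0.1, 0.9, -0.3]
finger_gap: 0.0306
```

>>> drive_tool:
  targets:
    - [[0,0,0],[0,0,0],0.04]
    - [[0,0,0],[0,0,0],0.05]
    - [[0,0,0],[0,0,0],0.05]
    - [[0,-0.02,0],[0,0,0],0.055]
    - [[0,-0.04,0],[0,0,0],0.055]
    - [[0.0042,0,0.0598],[0,0,0],0.055]
    - [[0.0042,0,0.0598],[0,0,0],0.055]
    - [[0,0,0],[0,0,0],0.055]
    - [[0,0,0],[0,0,0],0.055]

```text
t: 29.18
eef_pos: [0.53, 0.0013, 0.132]
ee_rot: [-0.499, 0.5, 0.501, -0.5]
contact_force: [-0.2, -0.6, 0.6]
finger_gap: 0.0549
```

Run:
```python
from h import *
scan();stack()
```

```text
top copper []
top blue []
top yellow [(0.5176, -0.1101), (0.5256, 0.2087)]
side copper []
side blue [(0.4215, 0.0014), (0.53, 0.0)]
side yellow [(0.519, -0.1136), (0.5266, 0.2047)]
[0.5305 0.0012 0.1316] 0.0551 [ 0.5 -1.   0.3]
stack top []
stack side [([324.9, 200.0], 230, [0.6538, 0.0003])]
```

>>> drive_tool:
  targets:
    - [[0,0.05,0.001],[0,0,0],0.055]
    - [[0,0.05,0],[0,0,0],0.055]
    - [[0,0.023,0],[0,0,0],0.055]
    - [[0,0.005,0],[0,0,0],0.055]
    - [[0,0,0],[0,0,0],0.055]
    - [[0,0,0],[0,0,0],0.03]
    - [[0,0,0],[0,0,0],0.03]
    - [[0,0,0],[0,0,0],0.03]
    - [[0,0,0],[0,0,0],0.03]

```text
t: 30.5
eef_pos: [0.5291, 0.0014, 0.0052]
ee_rot: [-0.499, 0.501, 0.501, -0.5]
contact_force: [-2.1, 0.8, 8.3]
finger_gap: 0.0415
```

>>> drive_tool:
  targets:
    - [[0,-0.03,0],[0,0,0],0.03]
    - [[0,-0.045,0],[0,0,0],0.03]
    - [[0,-0.015,0],[0,0,0],0.03]
    - [[0.055,0,0.0025],[0,0,0],0.03]
    - [[0.055,0,0.0025],[0,0,0],0.03]
    - [[0.055,0,0.0025],[0,0,0],0.03]
    - [[0.055,0,0.0025],[0,0,0],0.03]
    - [[0.055,0,0.0025],[0,0,0],0.03]
    - [[0.055,0,0.0025],[0,0,0],0.03]
    - [[0,0,0],[0,0,0],0.03]
    - [[0,0,0],[0,0,0],0.03]

```text
t: 31.88
eef_pos: [0.5128, 0.3312, 0.0939]
ee_rot: [-0.499, 0.5, 0.5, -0.5]
contact_force: [-0.2, 0.1, -1.0]
finger_gap: 0.041
```

>>> drive_tool:
  targets:
    - [[0,0.035,0],[0,0,0],0.03]
    - [[0,0.03,0],[0,0,0],0.03]
    - [[0,0.013,0],[0,0,0],0.03]
    - [[0,0,0],[0,0,0],0.03]
    - [[0,0,0],[0,0,0],0.055]
    - [[0,0,0],[0,0,0],0.055]
    - [[0,0,0],[0,0,0],0.055]
    - [[0,-0.05,0],[0,0,0],0.055]
    - [[0,-0.05,0],[0,0,0],0.055]
    - [[-0.0547,0,0.0153],[0,0,0],0.055]
    - [[-0.0547,0,0.0153],[0,0,0],0.055]
    - [[-0.0547,0,0.0153],[0,0,0],0.055]
    - [[-0.0547,0,0.0153],[0,0,0],0.055]
    - [[-0.0547,0,0.0153],[0,0,0],0.055]
    - [[-0.0547,0,0.0153],[0,0,0],0.055]
    - [[0,0,0],[0,0,0],0.055]
    - [[0,0,0],[0,0,0],0.055]

```text
t: 34.0
eef_pos: [0.4216, 0.0033, 0.1156]
ee_rot: [-0.5, 0.5, 0.5, -0.5]
contact_force: [1.1, 1.0, 0.4]
finger_gap: 0.0549
```

Run:
```python
from h import *
scan()
```

```text
top copper []
top blue []
top yellow [(0.5177, -0.11), (0.5253, 0.2089)]
side copper []
side blue [(0.4215, 0.0014), (0.5895, 0.3455)]
side yellow [(0.5188, -0.1136), (0.5264, 0.2046)]
[0.4216 0.0041 0.1154] 0.0549 [-0.6  0.7 -0.3]
```

>>> drive_tool:
  targets:
    - [[-0.001,0.05,0.001],[0,0,0],0.055]
    - [[0,0.04,0],[0,0,0],0.055]
    - [[0,0.017,0],[0,0,0],0.055]
    - [[0,0.005,0],[0,0,0],0.055]
    - [[0,0,0],[0,0,0],0.055]
    - [[0,0,0],[0,0,0],0.03]
    - [[0,0,0],[0,0,0],0.03]
    - [[0,0,0],[0,0,0],0.03]
    - [[0,0,0],[0,0,0],0.03]

```text
t: 35.22
eef_pos: [0.4209, 0.0024, 0.0045]
ee_rot: [-0.499, 0.5, 0.501, -0.5]
contact_force: [-1.4, 2.6, 9.1]
finger_gap: 0.0417
```

>>> drive_tool:
  targets:
    - [[0,-0.03,0],[0,0,0],0.03]
    - [[0,-0.045,0],[0,0,0],0.03]
    - [[0,-0.02,0],[0,0,0],0.03]
    - [[0.047,0,-0.0233],[0,0,0],0.03]
    - [[0.047,0,-0.0233],[0,0,0],0.03]
    - [[0.047,0,-0.0233],[0,0,0],0.03]
    - [[0.047,0,-0.0233],[0,0,0],0.03]
    - [[0.047,0,-0.0233],[0,0,0],0.03]
    - [[0.047,0,-0.0233],[0,0,0],0.03]
    - [[0.046,0,-0.0233],[0,0,0],0.03]
    - [[0,0,0],[0,0,0],0.03]
    - [[0,0,0],[0,0,0],0.03]

```text
t: 36.72
eef_pos: [0.5826, 0.3301, 0.0985]
ee_rot: [0.5, -0.5, -0.5, 0.501]
contact_force: [0.3, -0.5, -1.2]
finger_gap: 0.0419
```

>>> drive_tool:
  targets:
    - [[0,0.04,0],[0,0,0],0.03]
    - [[0,0.03,0],[0,0,0],0.03]
    - [[0,0.011,0],[0,0,0],0.03]
    - [[0,0,0],[0,0,0],0.03]
    - [[0,0,0],[0,0,0],0.055]
    - [[0,0,0],[0,0,0],0.055]
    - [[0,0,0],[0,0,0],0.055]
    - [[0,-0.05,0],[0,0,0],0.055]
    - [[0,-0.05,0],[0,0,0],0.055]
    - [[-0.041,0,0.019],[0,0,0],0.055]
    - [[-0.041,0,0.019],[0,0,0],0.055]
    - [[-0.041,0,0.019],[0,0,0],0.055]
    - [[0,0,0],[0,0,0],0.055]
    - [[0,0,0],[0,0,0],0.055]

```text
t: 38.48
eef_pos: [0.5268, 0.2076, 0.1178]
ee_rot: [-0.5, 0.5, 0.501, -0.5]
contact_force: [0.8, 0.4, -0.6]
finger_gap: 0.0551
```

Run:
```python
from h import *
scan()
```

```text
top copper []
top blue [(0.5282, 0.3206)]
top yellow [(0.5251, -0.0688)]
side copper []
side blue []
side yellow [(0.5265, -0.073), (0.5266, 0.2047)]
[0.5267 0.2081 0.1174] 0.055 [0.5 0.2 1. ]
```

>>> drive_tool:
  targets:
    - [[-0.001,0.05,0.0005],[0,0,0],0.055]
    - [[0,0.04,0],[0,0,0],0.055]
    - [[0,0.018,0],[0,0,0],0.055]
    - [[0,0.005,0],[0,0,0],0.055]
    - [[0,0,0],[0,0,0],0.055]
    - [[0,0,0],[0,0,0],0.03]
    - [[0,0,0],[0,0,0],0.03]
    - [[0,0,0],[0,0,0],0.03]
    - [[0,0,0],[0,0,0],0.03]

```text
t: 39.7
eef_pos: [0.5263, 0.2067, 0.006]
ee_rot: [-0.499, 0.5, 0.501, -0.5]
contact_force: [-1.5, 1.6, 6.5]
finger_gap: 0.0413
```

>>> drive_tool:
  targets:
    - [[0,-0.03,0],[0,0,0],0.03]
    - [[0,-0.045,0],[0,0,0],0.03]
    - [[0,-0.025,0],[0,0,0],0.03]
    - [[-0.055,0,0.002],[0,0,0],0.03]
    - [[-0.055,0,0.002],[0,0,0],0.03]
    - [[-0.055,0,0.002],[0,0,0],0.03]
    - [[-0.055,0,0.002],[0,0,0],0.03]
    - [[-0.055,0,0.002],[0,0,0],0.03]
    - [[-0.055,0,0.002],[0,0,0],0.03]
    - [[-0.055,0,0.002],[0,0,0],0.03]
    - [[-0.055,0,0.002],[0,0,0],0.03]
    - [[-0.055,0,0.002],[0,0,0],0.03]
    - [[-0.055,0,0.002],[0,0,0],0.03]
    - [[0,0,0],[0,0,0],0.03]
    - [[0,0,0],[0,0,0],0.03]

```text
t: 41.58
eef_pos: [0.5063, -0.3433, 0.1047]
ee_rot: [-0.5, 0.5, 0.5, -0.5]
contact_force: [0.4, -0.0, -1.4]
finger_gap: 0.041
```

>>> drive_tool:
  targets:
    - [[0,0.04,0],[0,0,0],0.03]
    - [[0,0.035,0],[0,0,0],0.03]
    - [[0,0.012,0],[0,0,0],0.03]
    - [[0,0,0],[0,0,0],0.03]
    - [[0,0,0],[0,0,0],0.055]
    - [[0,0,0],[0,0,0],0.055]
    - [[0,0,0],[0,0,0],0.055]
    - [[0,-0.05,0],[0,0,0],0.055]
    - [[0,-0.05,0],[0,0,0],0.055]
    - [[0.0545,0,-0.004],[0,0,0],0.055]
    - [[0.0545,0,-0.004],[0,0,0],0.055]
    - [[0.0545,0,-0.004],[0,0,0],0.055]
    - [[0.0545,0,-0.004],[0,0,0],0.055]
    - [[0.0545,0,-0.004],[0,0,0],0.055]
    - [[0,0,0],[0,0,0],0.055]
    - [[0,0,0],[0,0,0],0.055]

```text
t: 43.58
eef_pos: [0.5263, -0.0715, 0.1176]
ee_rot: [-0.499, 0.5, 0.5, -0.5]
contact_force: [0.4, 0.0, 0.3]
finger_gap: 0.0551
```

Run:
```python
from h import *
scan()
```

```text
top copper []
top blue []
top yellow []
side copper []
side blue []
side yellow [(0.5268, -0.0731)]
[ 0.5262 -0.0723  0.1174] 0.055 [-0.  -0.1 -0.3]
```

Pick the second yellow and carry it to x ≈ 0.577, y ≈ -0.343.

>>> drive_tool:
  targets:
    - [[0.0005,0.05,0],[0,0,0],0.055]
    - [[0,0.04,0],[0,0,0],0.055]
    - [[0,0.018,0],[0,0,0],0.055]
    - [[0,0.005,0],[0,0,0],0.055]
    - [[0,0,0],[0,0,0],0.055]
    - [[0,0,0],[0,0,0],0.03]
    - [[0,0,0],[0,0,0],0.03]
    - [[0,0,0],[0,0,0],0.03]
    - [[0,0,0],[0,0,0],0.03]

```text
t: 44.8
eef_pos: [0.5266, -0.0712, 0.0059]
ee_rot: [-0.499, 0.501, 0.501, -0.5]
contact_force: [-2.3, -0.6, 6.4]
finger_gap: 0.0415
```

>>> drive_tool:
  targets:
    - [[0,-0.03,0],[0,0,0],0.03]
    - [[0,-0.045,0],[0,0,0],0.03]
    - [[0,-0.025,0],[0,0,0],0.03]
    - [[-0.0543,0,-0.0102],[0,0,0],0.03]
    - [[-0.0543,0,-0.0102],[0,0,0],0.03]
    - [[-0.0543,0,-0.0102],[0,0,0],0.03]
    - [[-0.0543,0,-0.0102],[0,0,0],0.03]
    - [[-0.0543,0,-0.0102],[0,0,0],0.03]
    - [[0,0,0],[0,0,0],0.03]
    - [[0,0,0],[0,0,0],0.03]

```text
t: 46.05
eef_pos: [0.5772, -0.3417, 0.1046]
ee_rot: [-0.5, 0.5, 0.5, -0.5]
contact_force: [0.2, 0.9, -1.1]
finger_gap: 0.0413
```

>>> drive_tool:
  targets:
    - [[0,0.04,0],[0,0,0],0.03]
    - [[0,0.035,0],[0,0,0],0.03]
    - [[0,0.012,0],[0,0,0],0.03]
    - [[0,0,0],[0,0,0],0.03]
    - [[0,0,0],[0,0,0],0.055]
    - [[0,0,0],[0,0,0],0.055]
    - [[0,0,0],[0,0,0],0.055]
    - [[0,-0.05,0],[0,0,0],0.055]
    - [[0,-0.06,0],[0,0,0],0.055]
    - [[0,-0.02,0.055],[0,0,0],0.055]
    - [[0,-0.02,0.055],[0,0,0],0.055]
    - [[0,0,0.055],[0,0,0],0.055]
    - [[0,0,0.055],[0,0,0],0.055]
    - [[0,0,0],[0,0,0],0.055]
    - [[0,0,0],[0,0,0],0.055]

```text
t: 47.92
eef_pos: [0.3578, -0.3428, 0.1678]
ee_rot: [-0.499, 0.5, 0.5, -0.5]
contact_force: [-0.5, -1.5, 0.2]
finger_gap: 0.0551
```

Run:
```python
from h import *
print(observe()["eef_pos"],observe()["contact_force"])
save(get_image("top"),"end_top",(60,80,460,300),2);save(get_image("side"),"end_side",(180,110,420,330),3)
```

```text
[ 0.35779615 -0.34278367  0.1678395 ] [-0.48449075 -1.53091422  0.19159233]
```

View pics/end_top.png

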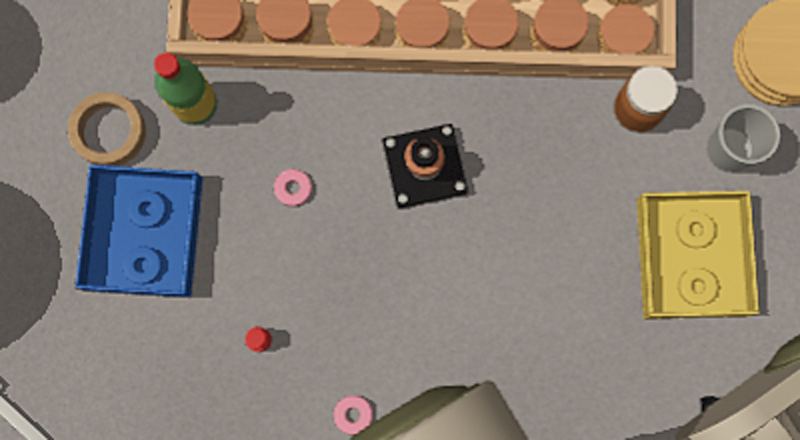

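View pics/end_side.png

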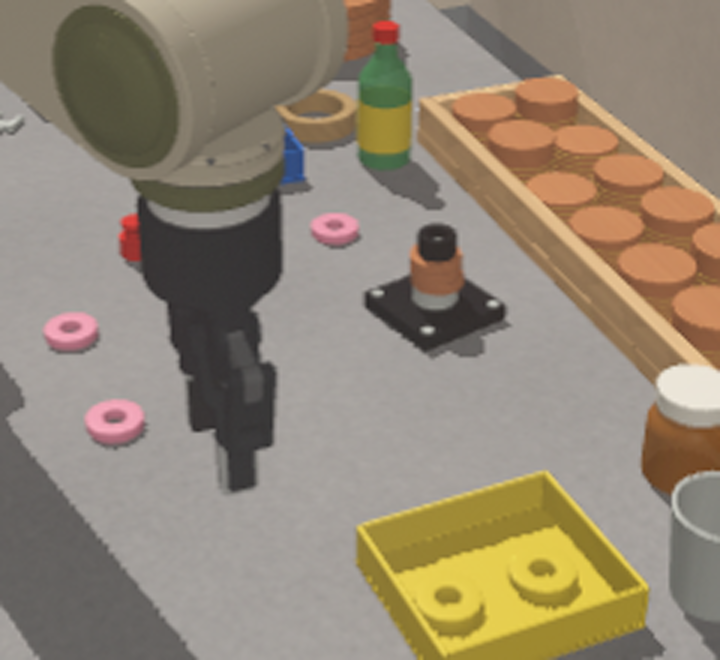

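```bash
python3 -c "from bench import *; print(finish_job())"
```

```text
the job is handed in; nothing more can be done
None
```

The job was handed in at about t = 48 s of the 210 s allowed; no verdict was reported. On the bolt are the steel spacer, all three copper washers and the black bushing, in that order. Both blue washers are in the blue tray and both yellow ones in the yellow tray; the pink ones were left alone.

**Last checks:** the final top and side pictures show the stack straight and closed, with the bolt tip visible inside the bushing. Each painted washer lies flat in its tray. The bystanders appear where they started, judged by eye rather than measured. The arm is parked clear of everything, with residual force readings of about 1.5 N.

**Disagreements and events:**
- **Cameras:** the two views differed by about 2 to 4 mm, so I used their mean.
- **Finger opening:** it read about 4 mm below the true diameter on every grip.
- **Knock:** one yellow washer was knocked about 4 cm aside mid-run. I found it again and picked it from its new place.
- **Stack position:** the top camera put the stack within about 3 mm of the bolt axis. The side-view fits of the finished stack were less reliable, because the gripper partly hid it once and the fit assumed a single washer height.

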